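# Zero the bench attenuator and set it three clicks up

## Task

Set the click-stop attenuator, the case with the tall bar-shaped lever: with a fingertip gently push the lever right home to its zero stop (the socket end of the case), then push it back up exactly three clicks and leave it resting in the third click stop, without ever overrunning to the fourth. Only push it, do not pinch it; leave the round-capped fader on the other case and the loose things as they are.

Things in the scene. Friction and masses are not known exactly. Their poses are not given: they have to be found in the camera images.
- attenuator: The attenuator: blue-grey steel case, 90 (own x) x 150 (own y) x 60 mm high, flat aluminium panel on top, slot along own y; fixed, yaw within 0.4 rad. Origin: centre of underside; at yaw 0 own x points away from the robot, own y to its left. A brass coax socket (12 mm wide, 14 mm long) on its -y end face marks the zero end, on the right seen from the robot. Stands left or right of the fader case.
- atten_lever (a joint): Lever travel along the case's own +y, m: 0 at the solid zero stop, 0.084 at the far end. Click stops every 14 mm: zero 0, first 0.014, second 0.028, third 0.042 ... sixth 0.084. Leaving a stop takes about 6 N; well past half-way (7 mm) the lever snaps by itself into the next; let go, it settles in the nearest within 1 mm. Starts between the first and third, as a rule settled in one.
- lever_top (a point): Centre of the top of the attenuator's lever: black upright bar cap, 30 mm across the slot (own x), 10 mm along it (own y), flanks from 9 mm above the panel up to its top 40 mm above the panel (100 mm above the table). At travel q its centre stands at own y = q - 42 mm, own x = 0.
- fader_unit: The other case, not part of the job: blue-grey steel case, 90 (own x) x 150 (own y) x 60 mm high, flat aluminium panel on top, slot along own y; fixed, yaw within 0.4 rad. Origin: centre of underside; at yaw 0 own x points away from the robot, own y to its left. No socket on its end.
- fader (a joint): Travel of the smooth fader on the other case, in m, 0 to 0.084 along its own +y, no clicks. Leave it where it is.
- fader_top (a point): Centre of the top of the fader's cap: black round cap, 20 mm across, its top 80 mm above the table.
- screw_jar: Loose small glass jar with a white cap, 44 mm across, 55 mm high, between the cases. Origin: centre of its underside. Bystander.
- screwdriver: Loose screwdriver, 180 mm long, lying on the table beyond the cases. Bystander.
- heatsink: Loose finned aluminium heatsink, 40 x 50 x 28 mm, standing on the table beyond the cases. Origin: centre of its underside. Bystander.
Things that resemble listed ones, but are neither listed nor needed, are in the scene too. Leave any purple look-alike of the attenuator alone.

How it is judged:
On the way, in this order (a step that is already met when the one before it is completed fails the run):
1. the lever is home at its zero stop (within 3 mm) (value of joint atten_lever below 0.003 m), for 0.2 s.
2. the lever stands in the third click stop (42 mm, within 3 mm) (not (value of joint atten_lever below 0.039 m or value of joint atten_lever above 0.045 m)), for 0.3 s.
At the end, for the whole second after the job is handed in: The lever rests in the third click stop from zero (travel 42 mm, within 3 mm), let go and still (not (value of joint atten_lever below 0.039 m or value of joint atten_lever above 0.045 m) and velocity of joint atten_lever between -0.005 and 0.005 m/s); the robot touches nothing.
It fails at once if the lever is overrun towards the fourth click stop (travel above 50 mm) (value of joint atten_lever above 0.05 m).
It fails at once if the lever is pinched or rammed (finger force on it above 30 N) (contact force between the fingers and atten_lever above 30 N).
It fails at once if the fader is shifted by more than 5 mm (distance of fader_top from where it was at the start of the episode above 0.005 m).
It fails at once if a loose bystander is moved or lifted by more than 15 mm (distance of any of screw_jar, screwdriver, heatsink from where it was at the start of the episode above 0.015 m).
It also fails if it takes over 64 s, if anything falls off the work surface, if the arm or the gripper's body presses on something with over 40 N, if the wrist force passes 120 N, or if a joint passes its speed limit or range.

## Robot

A 7-joint arm with a two-finger parallel gripper is mounted at the origin on the work surface. World frame = base frame: x ahead of the robot, y to its left, z up, the work surface at z = 0. Lengths are in m, angles in rad, forces in N, time in s.
With the tool pointing down it reaches from about 0.4 to 0.875 m from the base axis. Payload 19.3 kg.
Tool frame: the origin (TCP) lies midway between the tips of the shut fingers; the grasp point (between the pads) lies 19 mm behind it; z points along the fingers, y is the line along which they close (so a half turn about z gives the same grasp; the last joint's range is limited). The gripper opens to 85 mm and grips with 20 to 120 N. Pads are 22 mm wide; open, the fingers measure 114 mm over their backs; the gripper's body (76 mm by 85 mm) begins 54 mm behind the grasp point. The pads swing forward as they close: fully open they stand 13 mm farther back than shut.
Start: joints at [1.278, 0.521, -0.036, 1.599, 0.021, 1.021, -0.113], TCP at [0.138, -0.61, 0.231] pointing down, gripper open.
Joint ranges: [-2.91, 2.91], [-0.3, 2.13], [-1.5, 1.42], [0.17, 2.43], [-1.26, 4.41], [0.16, 1.93], [-2.52, 2.52]. Speed limits (rad/s): [1.89, 1.89, 2.39, 2.39, 3.01, 3.01, 3.01].

## Interface

Orientations are given as [roll, pitch, yaw] about the fixed x, y, z axes, in that order (R = Rz(yaw) Ry(pitch) Rx(roll)).
In Python, from workcell import telemetry, grab_frame, calibration, bot, outline_of, landmark_of gives the robot as it stands. The module is installed in compiled form; this text tells all that it offers.
- The arm moves only by the shell command python3 -m inch 'ROWS' [FORCE]. ROWS is JSON, a list of rows, each a list of 7 numbers: the shift along the tool's x, y, z in m, then the turn, a rotation vector about the tool's x, y, z in rad, then the closure, from 0 (fully open) to 1 (shut). A call has 1 to 5 rows; each row shifts and turns the commanded pose from where the row before left it, along the tool's axes as they then stand; what a row does not reach is not made up. A row lasts 1/10 s, in which the tool goes at most 50 mm and 8.59 degrees, less where a joint would pass 70% of its speed; a pose out of reach is approached as far as the arm can. A call is refused whole if a number of a shift passes 0.05 or a number of a turn 0.15, either way. A call with a gripper value outside its range is refused whole. The fingers move at their own pace and stop on an object; FORCE is the grip in N (left out, the last holds). Time passes only in rows, so rows that do not move let the fingers close. It gives the time, the measured TCP pose, the force, the opening and the grip force at its end, in the units of the state.
- telemetry.observe(): the state, without advancing time (a new reading comes with each control period).
- grab_frame(name): name is "scene" or "top" or "wrist"; returns the picture (384x512x3 uint8, red, green, blue); there is no depth.
- calibration(name): a dict with "fovy" (degrees; the focal length in pixels is half the picture's height over the tangent of half this angle, whatever the lens; pixels are square), "cx", "cy" (the principal point, pixels), "pose" (4x4, takes a point from camera to world coordinates). Camera axes: x right, y down, z forward; pixel columns grow to the right and rows downward; lengths in m; the calibration is good to about 2 mm. A picture is of the moment at which its call begins: read the wrist's pose just before it. calibration takes no time and is no camera call; for the wrist camera it gives the pose at the moment of the call.
- bot.job_done(): hands the job in; it is judged then, once.
Trained networks look in the newest picture that a camera, given by its name, has taken for a name from the list of things; names that differ only in an ending like _2 or _b are one class to them, and where a whole thing is asked for, a point or a joint stands for the part that bears it (a point fixed in the world has none). Each returns a list of dicts, best first, with "score" (0 to 1); they miss things now and then, are a little off and sometimes report something else, mostly with a low value. They report only what shows in the picture. A call takes as long as a camera call. They do not tell look-alikes from the thing itself.
- outline_of(label, camera): "region" (384x512 bool, what is visible of it) and "rect" ([left, top, right, bottom] in pixels, round what is visible of it).
- landmark_of(label, camera): "xy" ([column, row] in pixels: a listed point, or the origin of a listed thing).
The state is a dict: "clock": time; "qpos": joint angles; "qd": joint speeds; "joint_efforts": joint torques, N m; "position": TCP position; "tool_rot": TCP orientation; "force": force on the tool from outside, world axes, zero at the start; "moment": the same for the moment, N m; "grip_width": finger opening in m; "finger_force": force on a finger pad.
Only numpy, scipy, OpenCV 4.12 (cv2) and the standard library are available. Lean on these libraries where they do the work, as an engineer would, in place of code of your own. Each camera call takes 0.05 s, during which the arm holds its last target. There are 200 camera calls.

## Working session

There is one attempt and no reset: what is moved stays moved. The work goes in short steps, Python scripts to look and compute and a shell command to move; the robot and the scene stay as the last step left them, time stands still between calls to the robot, and variables do not carry over. Pictures are saved under pics/ and viewed, at most 10 in all, crops included, and the job is handed in when it is done.

```bash
mkdir -p pics; cat > h.py <<'E'
import numpy as np, cv2
from workcell import telemetry, grab_frame, calibration, bot, outline_of, landmark_of
def save(n,f): cv2.imwrite(f'pics/{f}.png',grab_frame(n)[:,:,::-1])
def ray(cam,uv,z):
    c=calibration(cam);f=192/np.tan(np.radians(c['fovy'])/2);P=np.array(c['pose'])
    d=P[:3,:3]@np.array([(uv[0]-c['cx'])/f,(uv[1]-c['cy'])/f,1]);o=P[:3,3]
    return o+d*(z-o[2])/d[2]
E
python3 - <<'E'
from h import *
np.set_printoptions(precision=4,suppress=True)
a=grab_frame('top');b=grab_frame('scene')
cv2.imwrite('pics/top.png',a[:,:,::-1]);cv2.imwrite('pics/scene.png',b[:,:,::-1])
for cam in('top','scene'):
  for l,z in(('lever_top',.1),('fader_top',.08),('attenuator',0),('screw_jar',0)):
    for r in landmark_of(l,cam)[:3]: print(cam,l,r['score'],r['xy'],ray(cam,r['xy'],z))
s=telemetry.observe();print(s['clock'],s['position'],s['tool_rot'],s['grip_width'])
E
```

```text
top lever_top 0.54 [338.0, 126.4] [ 0.728  -0.2164  0.1   ]
top lever_top 0.52 [261.5, 269.9] [ 0.3554 -0.0264  0.1   ]
top lever_top 0.5 [191.0, 195.7] [0.5362 0.1564 0.1   ]
top fader_top 0.61 [330.4, 200.3] [ 0.5365 -0.2006  0.08  ]
top attenuator 0.82 [316.5, 128.7] [ 0.7489 -0.1744  0.    ]
top attenuator 0.74 [189.0, 199.6] [0.5383 0.1744 0.    ]
top attenuator 0.61 [165.8, 264.4] [0.3613 0.2286 0.    ]
top screw_jar 0.71 [250.2, 204.1] [0.5304 0.0063 0.    ]
scene lever_top 0.68 [350.9, 179.7] [0.3339 0.1891 0.1   ]
scene lever_top 0.66 [302.0, 214.5] [0.5398 0.1607 0.1   ]
scene lever_top 0.49 [274.3, 300.7] [0.7959 0.2481 0.1   ]
scene fader_top 0.58 [185.8, 172.4] [ 0.5239 -0.2105  0.08  ]
scene attenuator 0.96 [284.8, 197.1] [0.3688 0.0165 0.    ]
scene attenuator 0.75 [361.1, 221.9] [0.3558 0.241  0.    ]
scene attenuator 0.75 [136.6, 243.8] [ 0.752  -0.1737  0.    ]
scene screw_jar 0.61 [252.7, 228.5] [0.5404 0.0244 0.    ]
0.5 [ 0.1381 -0.6095  0.2313] [-3.1415  0.      0.2227] 0.08526927545997186
```

View pics/top.png

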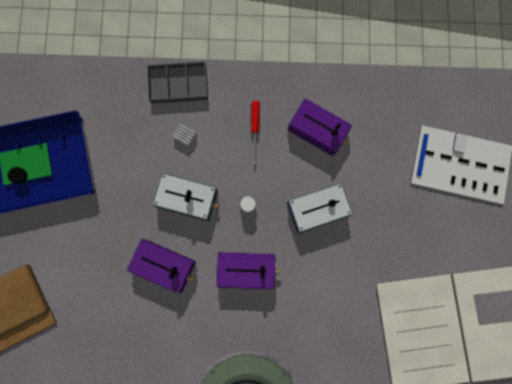

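View pics/scene.png

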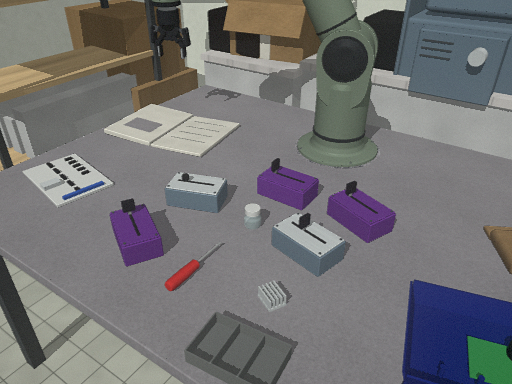

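The top view shows the blue-grey attenuator at about (186,197), with its lever at (188,196) and the brass socket at (216,205). The jar is at (248,204), the fader case at (320,208), and the three other cases are purple decoys. Next I'll measure the case's yaw and origin.

```bash
python3 - <<'E'
from h import *
np.set_printoptions(precision=4,suppress=True)
a=grab_frame('top')
best=None
for r in outline_of('attenuator','top'):
    c=np.mean(np.argwhere(r['region'])[:,::-1],0); print(r['score'],c)
hsv=cv2.cvtColor(a,cv2.COLOR_RGB2HSV)
m=((hsv[...,1]<45)&(hsv[...,2]>150)).astype(np.uint8); m[:,:140]=0;m[:,235:]=0;m[:160]=0;m[235:]=0
m=cv2.morphologyEx(m,cv2.MORPH_CLOSE,np.ones((9,9)))
cs,_=cv2.findContours(m,0,1);c=max(cs,key=cv2.contourArea)
bx=cv2.boxPoints(cv2.minAreaRect(c));print(bx)
w=np.array([ray('top',p,.06) for p in bx]);print(w,w.mean(0),np.linalg.norm(w-np.roll(w,1,0),axis=1))
e=w-np.roll(w,1,0);e=e[np.argmax(np.linalg.norm(e,axis=1))];e*=np.sign(e[1]);yaw=np.arctan2(-e[0],e[1]);print('yaw',yaw)
E
```

```text
0.83 [318.5616 126.7939]
0.81 [185.1212 196.7104]
0.58 [245.1442 270.157 ]
0.57 [161.4365 265.4634]
0.47 [184.3085 134.9433]
[[153.7738 203.5545]
 [161.7586 173.8966]
 [213.7228 187.8869]
 [205.7379 217.5448]]
[[0.5181 0.2574 0.06  ]
 [0.5971 0.2409 0.06  ]
 [0.5637 0.1031 0.06  ]
 [0.4852 0.1208 0.06  ]] [0.541  0.1806 0.06  ] [0.1406 0.0807 0.1419 0.0805]
yaw -0.23807813729743835
```

```bash
python3 -m inch '[[0.05,0,0,0,0,0,1],[0.05,0,0,0,0,0,1],[0.05,-0.04,0,0,0,-0.15,1],[0.05,-0.04,0,0,0,-0.15,1],[0.04,-0.04,0,0,0,-0.15,1]]' 20
```

```text
clock: 1.1
position: [0.3068, -0.4549, 0.231]
tool_rot: [3.141, -0.001, 0.681]
force: [0.4, -0.5, 0.8]
grip_width: 0.0125
finger_force: 0.0
```

```bash
python3 -m inch '[[0.043,-0.026,0,0,0,-0.15,1],[0.046,-0.019,0,0,0,-0.15,1],[0.048,-0.012,0,0,0,-0.15,1],[0.05,-0.004,0,0,0,-0.15,1],[0.05,0,0,0,0,-0.06,1]]' && python3 -m inch '[[0.05,0.005,0,0,0,0,1],[0.05,0.005,0,0,0,0,1],[0.05,0.005,0,0,0,0,1],[0.05,0.005,0,0,0,0,1],[0.05,0.005,0,0,0,0,1]]'
```

```text
clock: 1.6
position: [0.3898, -0.2206, 0.2316]
tool_rot: [3.141, 0.0, 1.339]
force: [1.3, -0.2, 0.1]
grip_width: -0.0002
finger_force: 0.0
clock: 2.1
position: [0.4725, 0.0154, 0.2316]
tool_rot: [3.141, 0.0, 1.332]
force: [0.6, -1.1, -0.3]
grip_width: -0.0002
finger_force: 0.0
```

```bash
python3 -m inch '[[0.05,-0.005,0,0,0,0,1],[0,0,0,0,0,0,1],[0,0,0,0,0,0,1]]';  python3 - <<'E'
from h import *
np.set_printoptions(precision=4,suppress=True)
s=telemetry.observe();save('wrist','w1')
O=np.array([.541,.1806]);y=-.238;R=np.array([[np.cos(y),-np.sin(y)],[np.sin(y),np.cos(y)]])
for l,z in(('lever_top',.1),('attenuator',0)):
  for cam in('wrist','top','scene'):
    if cam!='wrist': grab_frame(cam)
    for r in landmark_of(l,cam)[:3]:
        w=ray(cam,r['xy'],z); print(cam,l,r['score'],r['xy'],w,'own',R.T@(w[:2]-O))
print(s['position'],'own',R.T@(s['position'][:2]-O),calibration('wrist')['pose'])
E
```

```text
clock: 2.4
position: [0.4789, 0.0641, 0.2312]
tool_rot: [-3.141, -0.0, 1.335]
force: [-0.1, -0.8, 0.2]
grip_width: 0.0003
finger_force: 0.0
wrist lever_top 0.86 [82.2, 80.8] [0.3426 0.1926 0.1   ] own [-0.1956 -0.0352]
wrist lever_top 0.84 [493.4, 338.0] [ 0.7252 -0.2146  0.1   ] own [ 0.2722 -0.3406]
wrist lever_top 0.66 [170.6, 275.5] [ 0.3555 -0.0305  0.1   ] own [-0.1305 -0.2489]
top lever_top 0.59 [339.2, 129.7] [ 0.7193 -0.2195  0.1   ] own [ 0.2676 -0.3468]
top lever_top 0.41 [173.4, 274.8] [0.3381 0.1909 0.1   ] own [-0.1996 -0.0378]
scene lever_top 0.59 [304.1, 214.8] [0.5381 0.1651 0.1   ] own [ 0.0008 -0.0157]
scene lever_top 0.57 [127.5, 198.8] [ 0.7227 -0.2158  0.1   ] own [ 0.27   -0.3424]
scene lever_top 0.44 [350.6, 179.8] [0.3348 0.1887 0.1   ] own [-0.2022 -0.0408]
wrist attenuator 0.88 [282.1, 64.7] [0.5424 0.1728 0.    ] own [ 0.0032 -0.0072]
wrist attenuator 0.81 [454.6, 265.8] [ 0.7476 -0.1788  0.    ] own [ 0.2855 -0.3006]
wrist attenuator 0.75 [184.7, 215.9] [0.3578 0.0034 0.    ] own [-0.1363 -0.2154]
top attenuator 0.69 [162.1, 266.5] [0.3555 0.2382 0.    ] own [-0.1938  0.0122]
top attenuator 0.64 [317.0, 128.4] [ 0.7498 -0.1758  0.    ] own [ 0.2869 -0.2971]
scene attenuator 0.96 [289.5, 196.1] [0.3568 0.0248 0.    ] own [-0.1423 -0.1948]
scene attenuator 0.68 [310.1, 251.0] [0.5341 0.1868 0.    ] own [-0.0081  0.0044]
scene attenuator 0.58 [359.5, 220.2] [0.3512 0.2346 0.    ] own [-0.1972  0.0077]
[0.4789 0.0641 0.2312] own [-0.0329 -0.1279] [[ 0.9722 -0.2246 -0.0662  0.4964]
 [-0.2341 -0.932  -0.2766  0.1327]
 [ 0.0004  0.2844 -0.9587  0.374 ]
 [ 0.      0.      0.      1.    ]]
```

View pics/w1.png

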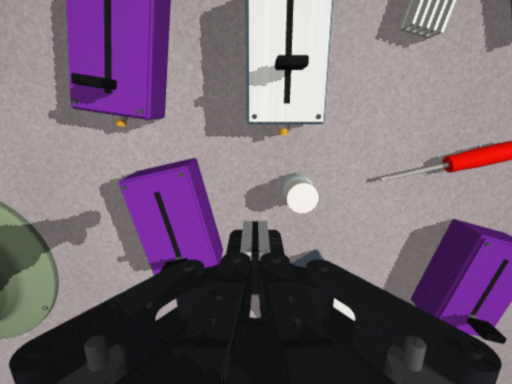

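The wrist view shows the lever cap at about (292,61), with the panel's socket-end corners at (250,122) and (323,122) and the socket at (284,131).

```bash
python3 - <<'E'
from h import *
np.set_printoptions(precision=4,suppress=True)
y=-.238;R=np.array([[np.cos(y),-np.sin(y)],[np.sin(y),np.cos(y)]]);O=np.array([.541,.1806])
for n,p,z in(('L',(249.5,122.5),.06),('Rr',(323.5,122.5),.06),('Rup',(331.5,0),.06),('Lup',(247,0),.06),('sock',(284,131),.03),('lever top c',(292,60),.1),('slot end',(287.5,103),.06)):
    w=ray('wrist',p,z);print(n,w,'own',R.T@(w[:2]-O))
E
```

```text
L [0.4865 0.1165 0.06  ] own [-0.0379 -0.0751]
Rr [0.5682 0.0968 0.06  ] own [ 0.0461 -0.075 ]
Rup [0.5957 0.2141 0.06  ] own [0.0453 0.0454]
Lup [0.5129 0.234  0.06  ] own [-0.0399  0.0453]
sock [0.5251 0.0947 0.03  ] own [ 0.0048 -0.0872]
lever top c [0.5398 0.1644 0.1   ] own [ 0.0027 -0.0161]
slot end [0.5327 0.1271 0.06  ] own [ 0.0045 -0.0539]
```

```bash
python3 -m inch '[[0.05,0.012,0,0,0,0,1],[0.05,0.012,0,0,0,0,1],[0.05,0.013,0.03,0,0,0,1],[0,0,0.03,0,0,0,1],[0,0,0.0,0,0,0,1]]' ;  python3 - <<'E'
from h import *
np.set_printoptions(precision=4,suppress=True)
s=telemetry.observe()
O=np.array([.541,.1806]);y=-.238;R=np.array([[np.cos(y),-np.sin(y)],[np.sin(y),np.cos(y)]])
print(s['position'],'own',R.T@(s['position'][:2]-O),s['tool_rot'],s['force'])
save('scene','s2')
E
```

```text
clock: 3.45
position: [0.5432, 0.1902, 0.1727]
tool_rot: [-3.137, 0.003, 1.334]
force: [-0.5, -0.9, 0.1]
grip_width: 0.0
finger_force: 0.0
[0.5432 0.1902 0.1727] own [-0.0001  0.0098] [-3.1365  0.0029  1.3344] [-0.5061 -0.9244  0.1369]
```

View pics/s2.png

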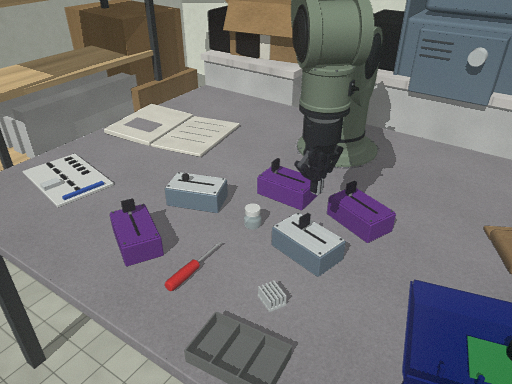

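The shut fingers are above the attenuator at about (320,190) and the lever is unchanged at (304,218). I'll shift a bit further past the lever, then descend.

```bash
python3 -m inch '[[0.014,0.004,0,0,0,0,1],[0,0,0.03,0,0,0,1],[0,0,0.02,0,0,0,1],[0,0,0,0,0,0,1]]' ; python3 -m inch '[[0,0,0.015,0,0,0,1],[0,0,0.015,0,0,0,1],[0,0,0.01,0,0,0,1],[0,0,0.005,0,0,0,1],[0,0,0,0,0,0,1]]';python3 - <<'E'
from h import *
np.set_printoptions(precision=4,suppress=True)
s=telemetry.observe()
O=np.array([.541,.1806]);y=-.238;R=np.array([[np.cos(y),-np.sin(y)],[np.sin(y),np.cos(y)]])
print(s['position'],'own',R.T@(s['position'][:2]-O),s['tool_rot'],s['force'])
save('wrist','w3')
E
```

```text
clock: 3.9
position: [0.552, 0.2021, 0.1258]
tool_rot: [-3.141, 0.001, 1.332]
force: [0.7, 0.8, 0.2]
grip_width: -0.0002
finger_force: 0.0
clock: 4.4
position: [0.5519, 0.2028, 0.0806]
tool_rot: [-3.141, 0.0, 1.333]
force: [0.3, 0.3, 0.7]
grip_width: -0.0005
finger_force: 0.0
[0.5519 0.2028 0.0806] own [0.0054 0.0241] [-3.1408  0.0005  1.3329] [0.3205 0.3405 0.6575]
```

View pics/w3.png

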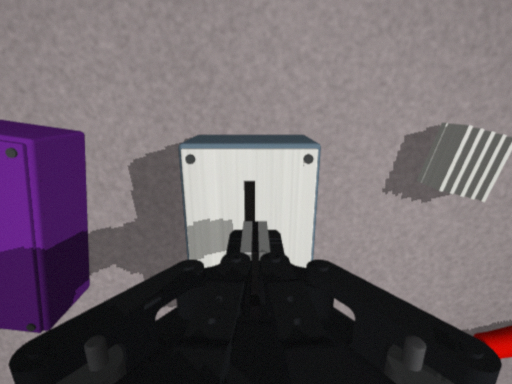

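The shut tips are lined up with the slot at about (250,225), behind the lever. Now I'll push toward zero.

```bash
python3 -m inch '[[-0.006,0,0,0,0,0,1],[-0.006,0,0,0,0,0,1],[-0.005,0,0,0,0,0,1],[0,0,0,0,0,0,1]]'; python3 -m inch '[[-0.003,0,0,0,0,0,1],[-0.003,0,0,0,0,0,1],[-0.003,0,0,0,0,0,1]]';python3 -m inch '[[-0.003,0,0,0,0,0,1],[-0.003,0,0,0,0,0,1]]';python3 -m inch '[[-0.003,0,0,0,0,0,1],[-0.003,0,0,0,0,0,1]]'
```

```text
clock: 4.85
position: [0.5483, 0.1851, 0.0814]
tool_rot: [3.141, 0.0, 1.332]
force: [0.3, 0.3, 0.0]
grip_width: 0.0001
finger_force: 0.0
clock: 5.15
position: [0.5463, 0.1786, 0.0814]
tool_rot: [3.141, -0.002, 1.334]
force: [3.1, 6.4, -4.1]
grip_width: -0.0002
finger_force: 3.3
clock: 5.35
position: [0.5447, 0.1718, 0.0813]
tool_rot: [3.141, -0.0, 1.333]
force: [-0.2, 1.6, 0.4]
grip_width: 0.0003
finger_force: 0.1
clock: 5.55
position: [0.5433, 0.1661, 0.0813]
tool_rot: [3.141, -0.001, 1.333]
force: [1.9, 8.9, -4.0]
grip_width: -0.0001
finger_force: 4.3
```

```bash
python3 -m inch '[[-0.003,0,0,0,0,0,1],[-0.003,0,0,0,0,0,1]]';python3 -m inch '[[-0.003,0,0,0,0,0,1]]';python3 -m inch '[[-0.002,0,0,0,0,0,1]]';python3 -m inch '[[-0.002,0,0,0,0,0,1]]'
```

```text
clock: 5.75
position: [0.5418, 0.1602, 0.0812]
tool_rot: [3.142, -0.001, 1.333]
force: [1.3, 2.1, -1.6]
grip_width: 0.0
finger_force: 0.9
clock: 5.85
position: [0.541, 0.1566, 0.0812]
tool_rot: [-3.141, 0.0, 1.333]
force: [-0.4, -0.2, -0.1]
grip_width: -0.0003
finger_force: 0.0
clock: 5.95
position: [0.5405, 0.1544, 0.0812]
tool_rot: [-3.141, 0.001, 1.332]
force: [-0.2, -0.6, 0.2]
grip_width: -0.0002
finger_force: 0.0
clock: 6.05
position: [0.5403, 0.1534, 0.0813]
tool_rot: [3.141, -0.001, 1.333]
force: [2.7, 9.6, -6.2]
grip_width: 0.0002
finger_force: 4.8
```

```bash
python3 -m inch '[[-0.001,0,0,0,0,0,1],[0,0,0,0,0,0,1],[0,0,0,0,0,0,1]]';python3 -m inch '[[0.008,0,0,0,0,0,1],[0.002,0,-0.03,0,0,0,1],[0,0,-0.03,0,0,0,1],[0,0,0,0,0,0,1]]'; python3 -m inch '[[-0.04,0,0,0,0,0,1],[-0.03,0,0,0,0,0,1],[0,0,0,0,0,0,1],[0,0,0,0,0,0,1]]'; python3 - <<'E'
from h import *
np.set_printoptions(precision=4,suppress=True)
s=telemetry.observe()
O=np.array([.541,.1806]);y=-.238;R=np.array([[np.cos(y),-np.sin(y)],[np.sin(y),np.cos(y)]])
print(s['position'],'own',R.T@(s['position'][:2]-O),s['tool_rot'],s['force'])
save('wrist','w4')
E
```

```text
clock: 6.35
position: [0.5403, 0.1535, 0.0813]
tool_rot: [3.141, -0.002, 1.334]
force: [2.5, 7.3, -4.1]
grip_width: 0.0001
finger_force: 3.9
clock: 6.75
position: [0.5438, 0.1629, 0.1445]
tool_rot: [3.138, -0.002, 1.333]
force: [0.6, -0.5, -0.8]
grip_width: -0.0001
finger_force: 0.0
clock: 7.15
position: [0.5258, 0.0935, 0.141]
tool_rot: [-3.141, 0.0, 1.332]
force: [0.8, 1.2, -0.6]
grip_width: -0.0002
finger_force: 0.0
[0.5258 0.0935 0.141 ] own [ 0.0058 -0.0882] [-3.1415  0.0002  1.3316] [ 0.7923  1.1846 -0.5518]
```

View pics/w4.png

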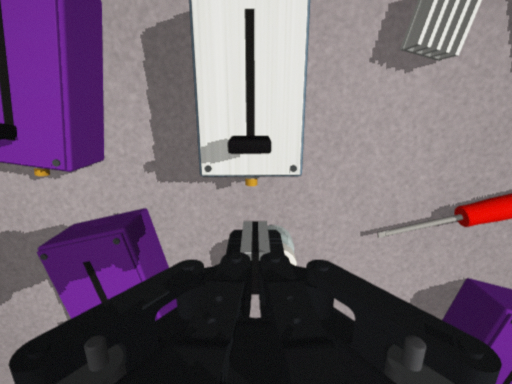

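The lever sits at the socket end of the slot, at (250,145), so it is home. I'll descend on the socket side and push up one click at a time.

```bash
python3 -m inch '[[0,0,0.03,0,0,0,1],[0,0,0.02,0,0,0,1],[0,0,0.01,0,0,0,1],[0.01,0,0,0,0,0,1],[0.01,0,0,0,0,0,1]]'; python3 -m inch '[[0.006,0,0,0,0,0,1],[0.002,0,0,0,0,0,1]]';python3 -m inch '[[0.002,0,0,0,0,0,1]]';python3 -m inch '[[0.002,0,0,0,0,0,1]]';python3 -m inch '[[0.002,0,0,0,0,0,1]]'
```

```text
clock: 7.7
position: [0.5311, 0.1149, 0.0818]
tool_rot: [3.141, -0.001, 1.333]
force: [0.4, -0.0, -0.1]
grip_width: 0.0001
finger_force: 0.0
clock: 7.9
position: [0.5329, 0.1226, 0.082]
tool_rot: [3.14, -0.001, 1.334]
force: [-0.1, -2.0, 0.4]
grip_width: -0.0003
finger_force: 0.6
clock: 8.0
position: [0.533, 0.123, 0.0817]
tool_rot: [3.141, 0.0, 1.333]
force: [-1.1, -5.6, 4.5]
grip_width: 0.0003
finger_force: 2.6
clock: 8.1
position: [0.5333, 0.1239, 0.0815]
tool_rot: [3.141, 0.002, 1.332]
force: [-2.2, -8.1, 6.2]
grip_width: -0.0001
finger_force: 4.1
clock: 8.2
position: [0.5337, 0.1257, 0.0814]
tool_rot: [3.142, 0.002, 1.332]
force: [-2.9, -4.5, 4.2]
grip_width: 0.0001
finger_force: 2.6
```

```bash
python3 -m inch '[[0.003,0,0,0,0,0,1],[0.003,0,0,0,0,0,1]]';python3 -m inch '[[0.003,0,0,0,0,0,1]]';python3 -m inch '[[0.002,0,0,0,0,0,1]]';python3 -m inch '[[0.002,0,0,0,0,0,1]]';python3 -m inch '[[0.002,0,0,0,0,0,1]]'
```

```text
clock: 8.4
position: [0.5354, 0.1327, 0.0814]
tool_rot: [3.141, -0.0, 1.332]
force: [-0.4, -1.0, -0.7]
grip_width: 0.0002
finger_force: 0.0
clock: 8.5
position: [0.5361, 0.1361, 0.0813]
tool_rot: [3.141, -0.0, 1.333]
force: [-0.9, -0.5, 0.4]
grip_width: 0.0002
finger_force: 0.0
clock: 8.6
position: [0.5364, 0.1373, 0.0813]
tool_rot: [3.142, 0.001, 1.333]
force: [-1.5, -7.7, 7.6]
grip_width: 0.0004
finger_force: 4.3
clock: 8.7
position: [0.5368, 0.1388, 0.0812]
tool_rot: [-3.141, 0.002, 1.332]
force: [-1.6, -5.6, 5.3]
grip_width: -0.0001
finger_force: 3.0
clock: 8.8
position: [0.5373, 0.1411, 0.0812]
tool_rot: [-3.142, 0.001, 1.332]
force: [-1.8, -2.6, 2.9]
grip_width: 0.0003
finger_force: 1.7
```

```bash
python3 -m inch '[[0.002,0,0,0,0,0,1]]';python3 -m inch '[[0.002,0,0,0,0,0,1]]';python3 -m inch '[[0.002,0,0,0,0,0,1]]';python3 -m inch '[[0.002,0,0,0,0,0,1]]';python3 -m inch '[[0.001,0,0,0,0,0,1],[0,0,0,0,0,0,1]]'
```

```text
clock: 8.9
position: [0.5379, 0.1435, 0.0812]
tool_rot: [3.142, 0.0, 1.333]
force: [0.3, -2.9, 0.8]
grip_width: -0.0003
finger_force: 0.7
clock: 9.0
position: [0.5384, 0.1459, 0.0812]
tool_rot: [3.141, -0.001, 1.333]
force: [0.0, 0.5, 0.0]
grip_width: 0.0001
finger_force: 0.0
clock: 9.1
position: [0.5388, 0.148, 0.0812]
tool_rot: [-3.142, -0.001, 1.333]
force: [-0.2, -0.2, 0.3]
grip_width: -0.0003
finger_force: 0.0
clock: 9.2
position: [0.5393, 0.1498, 0.0812]
tool_rot: [-3.142, -0.0, 1.333]
force: [0.3, 0.5, -0.2]
grip_width: 0.0001
finger_force: 0.0
clock: 9.4
position: [0.5394, 0.1501, 0.0812]
tool_rot: [-3.141, 0.0, 1.333]
force: [-0.8, -3.5, 2.4]
grip_width: 0.0003
finger_force: 1.3
```

Contact came at the second stop as predicted (y≈0.150). Now the third click, stopping at y≈0.160 at most.

```bash
python3 -m inch '[[0.002,0,0,0,0,0,1]]';python3 -m inch '[[0.002,0,0,0,0,0,1]]';python3 -m inch '[[0.002,0,0,0,0,0,1]]';python3 -m inch '[[0.001,0,0,0,0,0,1],[0,0,0,0,0,0,1]]'
```

```text
clock: 9.5
position: [0.5397, 0.1513, 0.0811]
tool_rot: [-3.141, 0.002, 1.332]
force: [-4.1, -8.1, 6.6]
grip_width: 0.0002
finger_force: 4.0
clock: 9.6
position: [0.5402, 0.1534, 0.0812]
tool_rot: [-3.141, 0.001, 1.332]
force: [-1.9, -4.5, 3.4]
grip_width: -0.0002
finger_force: 2.4
clock: 9.7
position: [0.5408, 0.1558, 0.0812]
tool_rot: [-3.141, 0.001, 1.332]
force: [-1.6, -2.1, 1.5]
grip_width: 0.0001
finger_force: 1.2
clock: 9.9
position: [0.5413, 0.1576, 0.0812]
tool_rot: [3.141, -0.001, 1.333]
force: [-0.5, 0.8, -0.3]
grip_width: -0.0001
finger_force: 0.0
```

```bash
python3 -m inch '[[0.001,0,0,0,0,0,1],[0,0,0,0,0,0,1],[0,0,0,0,0,0,1]]';python3 -m inch '[[-0.008,0,0,0,0,0,1],[-0.01,0,-0.03,0,0,0,1],[-0.03,0,-0.03,0,0,0,1],[-0.03,0,0,0,0,0,1],[0,0,0,0,0,0,1]]'; python3 - <<'E'
from h import *
np.set_printoptions(precision=4,suppress=True)
s=telemetry.observe();a=grab_frame('wrist');cv2.imwrite('pics/w5.png',a[:,:,::-1]);print(s['position'])
O=np.array([.545,.1806]);y=-.238;R=np.array([[np.cos(y),-np.sin(y)],[np.sin(y),np.cos(y)]])
for r in landmark_of('lever_top','wrist')[:3]:
    w=ray('wrist',r['xy'],.1); print(r['score'],r['xy'],'own',R.T@(w[:2]-O))
E
```

```text
clock: 10.2
position: [0.5414, 0.1582, 0.0812]
tool_rot: [3.142, -0.0, 1.333]
force: [-0.1, -0.3, -0.3]
grip_width: -0.0
finger_force: 0.0
clock: 10.7
position: [0.5225, 0.0775, 0.1417]
tool_rot: [3.141, 0.002, 1.328]
force: [-0.0, 0.9, -0.2]
grip_width: -0.0003
finger_force: 0.0
[0.5225 0.0775 0.1417]
0.71 [243.5, 54.8] own [-0.0044  0.0007]
```

View pics/w5.png

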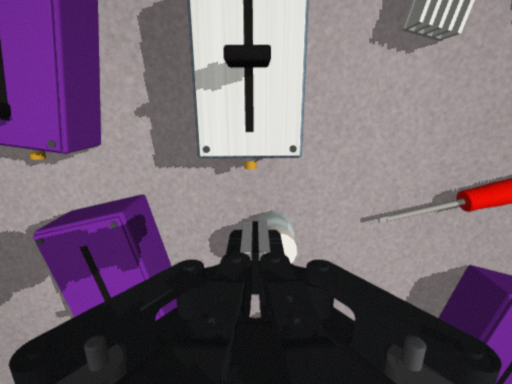

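The lever is at (247,55), which works out to own y ≈ +0.7 mm, or about 42 mm of travel: the third stop. Nothing is in contact with the arm.

```bash
python3 -m inch '[[0,0,-0.03,0,0,0,1],[0,0,0,0,0,0,1],[0,0,0,0,0,0,1]]'; python3 -c "
from workcell import bot
print(bot.job_done())"
```

```text
clock: 11.1
position: [0.5232, 0.0829, 0.1712]
tool_rot: [3.141, -0.0, 1.334]
force: [-1.1, -0.3, -0.8]
grip_width: 0.0001
finger_force: 0.0
the job is handed in; nothing more can be done
None
```

I pushed the lever home to its zero stop, then up three clicks; the last camera look put it in the third click stop at about 42 mm, clear of the robot, and I handed the job in at 11.1 s (no verdict was returned).

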